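Pack the gap under the roaster's foot

TASK

The outrigger foot of the bench-top roaster hangs a little clear of the bench. Slide the thinnest of the three wooden packers under it as a first try; then leave under the foot the thickest of the three that will go in, which may turn out to be the thinnest itself. It must end flat on the bench with the whole foot over its plate, and the other two packers out from under the foot.

Things in the scene. Friction and masses are not known exactly. Their poses are not given: they have to be found in the camera images.
- foot (a point): centre of the underside of the fixed round rubber foot (40 mm across, flaring to 52). Its height is the gap over the bench (z = 0): 13 to 38 mm. Its steel stud hangs from the end of a brown 40 x 40 mm square beam that begins 55 mm above this point, overshoots it by 25 mm and runs along +y to the roaster on the robot's left. The bench below is clear: flat packers slide in from the robot's side
- thin_grip (a point): grip point of the thinnest packer, loose: hardwood plate 180 x 60 mm, 10 mm thick, flat on the bench, with an upright square handle 20 x 20 mm, top 80 mm above the underside. The point is on the handle's centre line, 60 mm above the underside. z up; +x along the plate's long free part, which ends 135 mm from this point (the tail ends 45 mm away towards -x); y across it
- middle_grip (a point): grip point of the middle packer, loose: hardwood plate 180 x 60 mm, 20 mm thick, flat on the bench, with an upright square handle 20 x 20 mm, top 80 mm above the underside. The point is on the handle's centre line, 60 mm above the underside. z up; +x along the plate's long free part, which ends 135 mm from this point (the tail ends 45 mm away towards -x); y across it
- thick_grip (a point): grip point of the thickest packer, loose: hardwood plate 180 x 60 mm, 30 mm thick, flat on the bench, with an upright square handle 20 x 20 mm, top 80 mm above the underside. The point is on the handle's centre line, 60 mm above the underside. z up; +x along the plate's long free part, which ends 135 mm from this point (the tail ends 45 mm away towards -x); y across it
Mind the look-alikes: they are no part of the job. Leave any pink or yellow look-alike of the part that bears thin_grip alone.

How it is judged:
By the outcome, as a careful person would: the job done as asked, in the order asked, and still so for the second after the job is handed in, with the robot touching nothing.
It also fails if it takes over 61 s, if anything falls off the work surface, if the arm or the gripper's body presses on something with over 40 N, if the wrist force passes 120 N, or if a joint passes its speed limit or range.

ROBOT

A 6-joint arm with a two-finger parallel gripper is mounted at the origin on the work surface. World frame = base frame: x ahead of the robot, y to its left, z up, the work surface at z = 0. Lengths are in m, angles in degrees, forces in N, time in s.
With the tool pointing down it reaches from about 0.4 to 0.825 m from the base axis. Payload 7 kg.
Tool frame: the origin (TCP) lies at the very end of the fingers, on their centre line; the grasp point (between the pads) lies behind it (r.grasp_offset is the z of the grasp point in the tool frame, in m); z points along the fingers, y is the direction in which the jaws open and shut (so a half turn about z gives the same grasp; the last joint's range is limited). The gripper opens to 88 mm and grips with 3 to 60 N. Pads are 19 mm wide; open, the fingers measure 130 mm over their backs; the gripper's body (78 mm by 193 mm) begins 47 mm behind the grasp point.
Start: joints at [-48.237, 20.546, 0.682, 0, -70.136, -16.507], TCP at [0.288, -0.61, 0.227] pointing down, gripper open.
Joint ranges: [-176.03, 176.03], [-82.01, 121.73], [-58.28, 71.71], [-173.87, 95.51], [-174.79, -0.11], [-173.66, 173.66]. Speed limits (degrees/s): [136.94, 136.94, 172.46, 180, 180, 180].

INTERFACE

Orientations are given as [roll, pitch, yaw] about the fixed x, y, z axes, in that order (R = Rz(yaw) Ry(pitch) Rx(roll)).
In Python, from plant import r gives the robot as it stands. The module is installed in compiled form; this text tells all that it offers.
- The arm moves only by the tool servo_tool, never from a script. Its argument "targets" is a list of rows, each an object of numbers: "dx", "dy", "dz": the shift along the world's x, y, z in cm; "spin": the turn about the world's z in rad; "grip": the opening in per cent of the stroke, from 0 (shut) to 100 (fully open). A call has exactly 10 rows; each row is the pose to reach, as a shift and turn from the pose commanded when the call began; what a row does not reach only later rows make up. A row lasts 1/12 s, in which the tool goes at most 41.7 mm and 7.16 degrees, less where a joint would pass 70% of its speed; a pose out of reach is approached as far as the arm can. A call with a gripper value outside its range is refused whole. The fingers move at their own pace and stop on an object; "squeeze" is the grip in N (left out, the last holds). Time passes only in rows, so rows that repeat a pose let the fingers close, or fill a call up. It gives the time, the measured TCP pose, the force and the opening at its end, in the units of the state.
- r.get_state(): the state, without advancing time (a new reading comes with each control period).
- r.capture(name): name is "scene" or "top" or "wrist"; returns the picture (384x512x3 uint8, blue, green, red); there is no depth.
- r.get_calibration(name): a dict with "K" (3x3 intrinsics, pixels), "extrinsics" (4x4, takes a point from camera to world coordinates). Camera axes: x right, y down, z forward; pixel columns grow to the right and rows downward; lengths in m; the calibration is good to about 2 mm. A picture is of the moment at which its call begins: read the wrist's pose just before it. get_calibration takes no time and is no camera call; for the wrist camera it gives the pose at the moment of the call.
- r.close_job(): hands the job in, once; it reports no verdict.
Trained networks look in the newest picture that a camera, given by its name, has taken for a name from the list of things; names that differ only in an ending like _2 or _b are one class to them, and where a whole thing is asked for, a point or a joint stands for the part that bears it (a point fixed in the world has none). Each returns a list of dicts, best first, with "p" (0 to 1); they miss things now and then, are a little off and sometimes report something else, mostly with a low value. They report only what shows in the picture. A call takes as long as a camera call. They do not tell look-alikes from the thing itself.
- r.cut_out(name, camera): "mask" (384x512 bool, what is visible of it) and "extent" ([left, top, right, bottom] in pixels, round what is visible of it).
The state is a dict: "time_s": time; "joints": joint angles; "qd": joint speeds; "joint_torque": joint torques, N m; "tcp_pos": TCP position; "eef_rot": TCP orientation; "contact_force": force on the tool from outside, world axes, zero at the start; "moment": the same for the moment, N m; "gripper_width": finger opening in m.
Only numpy, scipy, OpenCV 4.12 (cv2) and the standard library are available. Lean on these libraries where they do the work, as an engineer would, in place of code of your own. Each camera call takes 0.05 s, during which the arm holds its last target. There are 200 camera calls.

## Working session

There is one attempt and no reset: what is moved stays moved. The work goes in short steps, Python scripts to look and compute and a tool call to move; the robot and the scene stay as the last step left them, time stands still between calls to the robot, and variables do not carry over. Pictures are saved under pics/ and viewed, about 8 in all and at most 12, crops included, and the job is handed in when it is done.

Besides the shell and the picture viewer there is one more tool, called after "Emit:" in YAML: its name, and indented under it one key for each argument. servo_tool: Moves the arm, as the interface text tells. Its arguments: {"type":"object","properties":{"targets":{"type":"array"},"squeeze":{"type":"number"}},"required":["targets"]}

```bash
mkdir -p pics
cat > h.py <<'E'
from plant import r
import numpy as np, cv2
def ray(name,u,v,z,cal=None):
    c=cal or r.get_calibration(name);K=np.array(c["K"]);T=np.array(c["extrinsics"])
    d=T[:3,:3]@np.linalg.solve(K,[u,v,1]);o=T[:3,3];return o+d*(z-o[2])/d[2]
def proj(name,P,cal=None):
    c=cal or r.get_calibration(name);K=np.array(c["K"]);T=np.linalg.inv(np.array(c["extrinsics"]))
    p=T[:3,:3]@np.array(P,float)+T[:3,3];p=K@p;return p[:2]/p[2]
E
python3 - <<'E'
from h import *
s=r.capture("scene");t=r.capture("top")
cv2.imwrite("pics/a.png",np.hstack([cv2.resize(s,(400,300)),cv2.resize(t,(400,300))]))
cv2.imwrite("pics/s.png",cv2.resize(s,(800,600)));cv2.imwrite("pics/t.png",cv2.resize(t,(800,600)))
for n in["thin_grip","middle_grip","thick_grip"]:
  for c in["scene","top"]:
    print(n,c,[(round(d["p"],2),d["extent"]) for d in r.cut_out(n,c)])
print(r.grasp_offset,r.get_state())
for c in["scene","top"]:print(r.get_calibration(c))
E
```

```text
thin_grip scene [(0.85, [130.2, 269.1, 205.8, 327.8]), (0.83, [354.2, 262.3, 393.5, 338.9]), (0.58, [242.1, 101.6, 271.9, 147.4]), (0.56, [321.9, 180.4, 393.1, 227.5])]
thin_grip top [(0.83, [102.1, 168.3, 147.9, 238.0]), (0.79, [206.2, 70.1, 274.4, 103.1]), (0.7, [265.6, 171.4, 293.4, 237.5]), (0.62, [160.0, 249.9, 228.0, 299.2]), (0.56, [349.0, 265.5, 404.5, 338.0])]
middle_grip scene [(0.77, [155.7, 122.5, 213.3, 165.5])]
middle_grip top [(0.9, [379.9, 166.9, 410.3, 236.5])]
thick_grip scene [(0.75, [179.6, 143.1, 241.7, 188.9])]
thick_grip top [(0.67, [333.6, 169.0, 358.0, 239.8])]
-0.0188 {'time_s': 0.4, 'joints': array([-4.82364580e+01,  2.05527115e+01,  6.75505086e-01, -2.12068975e-03,
       -7.01347553e+01, -1.65049776e+01]), 'qd': array([ 0.06183927, -0.03737707,  0.10165293, -0.11365581,  0.01834045,
       -0.17912777]), 'joint_torque': array([-8.62805937e-04, -5.81673288e+01,  2.92919558e+01,  6.99335486e+00,
        1.08547576e-02, -8.51220466e-05]), 'tcp_pos': array([ 0.2879537 , -0.61041457,  0.22643373]), 'eef_rot': array([ 1.79987965e+02, -1.48613775e-03, -1.5474215
[... 311 characters left out ...]
 ,   1.        ]]), 'extrinsics': array([[-0.74952444,  0.44700168, -0.4882649 ,  0.98529415],
       [ 0.66191121,  0.51644147, -0.54328792,  0.58645302],
       [ 0.00930963, -0.73039558, -0.68296092,  0.73887433],
       [ 0.        ,  0.        ,  0.        ,  1.        ]])}
{'K': array([[368.10733843,   0.        , 258.97276971],
       [  0.        , 368.10733843, 195.06712898],
       [  0.        ,   0.        ,   1.        ]]), 'extrinsics': array([[ 0.01691612, -0.98653461,  0.16267549,  0.35106792],
       [-0.99985384, -0.01628755,  0.00519696,  0.06236547],
       [-0.0024774 , -0.16273963, -0.98666594,  0.97229062],
       [ 0.        ,  0.        ,  0.        ,  1.        ]])}
```

View pics/s.png

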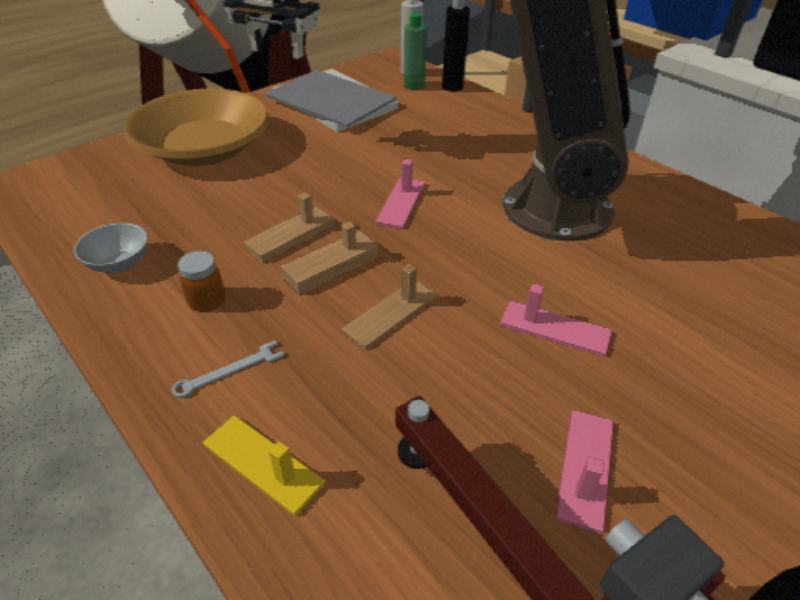

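View pics/t.png

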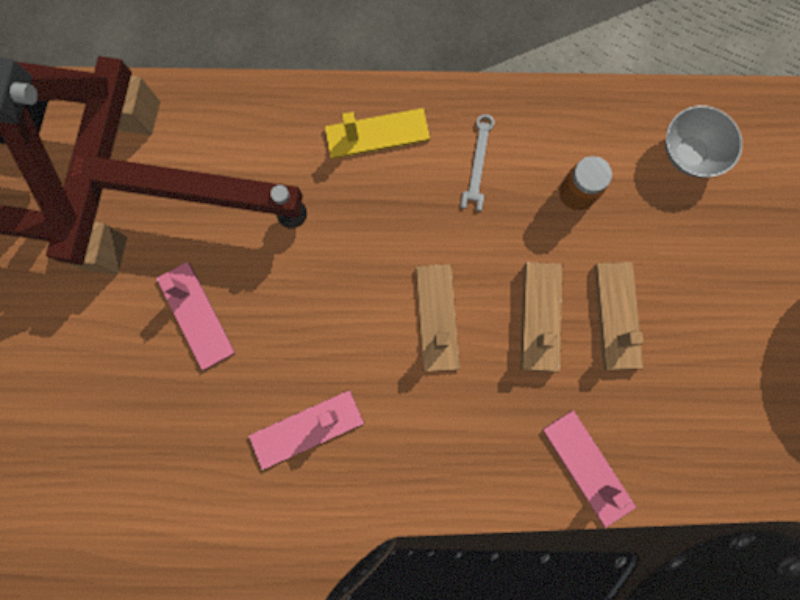

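The three wooden plates in the top view, 800 px scale, are at (437,320), (543,318) and (618,318). The pink ones at (195,317), (306,430) and (588,468) and the yellow one at (377,133) are look-alikes. The networks call the left wooden one thin, the centre one thick and the right one middle. I'll check that in an enlarged crop together with the foot.

Run:
```python
from h import *
s=cv2.imread("pics/s.png");
s=r.capture("scene");t=r.capture("top")
a=cv2.resize(s[115:225,150:290],(500,393),interpolation=cv2.INTER_CUBIC)
b=cv2.resize(s[250:305,245:295],(300,330),interpolation=cv2.INTER_CUBIC)
c=cv2.resize(t[110:150,165:205],(300,300),interpolation=cv2.INTER_CUBIC)
im=np.zeros((600,800,3),np.uint8);im[:393,:500]=a;im[:330-60,500:]=b[60:];im[300:600,500:]=c
cv2.imwrite("pics/b.png",im)
# plates: top masks -> wood plate outlines
for n in["thin_grip","middle_grip","thick_grip"]:
  for d in r.cut_out(n,"top"):
    m=d["mask"].astype(np.uint8);cx=np.argwhere(m).mean(0)
    box=cv2.boxPoints(cv2.minAreaRect(cv2.findContours(m,0,2)[0][0]))
    print(n,round(d["p"],2),cx[::-1].round(1),[ray("top",*p,{"th":.01,"mi":.02}[n[:2]] if n!="thick_grip" else .03)[:2].round(3).tolist() for p in box])
```

```text
thin_grip 0.96 [124.3 202.2] [[0.55, 0.496], [0.58, 0.442], [0.423, 0.352], [0.394, 0.405]]
thin_grip 0.86 [376.1 300. ] [[0.305, -0.155], [0.342, -0.209], [0.188, -0.31], [0.154, -0.256]]
thin_grip 0.86 [240.7  84.8] [[0.852, 0.22], [0.879, 0.038], [0.799, 0.028], [0.772, 0.208]]
thin_grip 0.74 [279.5 203.7] [[0.576, 0.052], [0.582, -0.009], [0.403, -0.024], [0.397, 0.036]]
thin_grip 0.68 [195.3 274.9] [[0.29, 0.322], [0.366, 0.158], [0.311, 0.131], [0.237, 0.295]]
middle_grip 0.84 [394.8 202.8] [[0.583, -0.25], [0.59, -0.323], [0.409, -0.327], [0.402, -0.256]]
thick_grip 0.98 [345.5 203.3] [[0.4, -0.119], [0.584, -0.129], [0.582, -0.196], [0.398, -0.184]]
```

View pics/b.png

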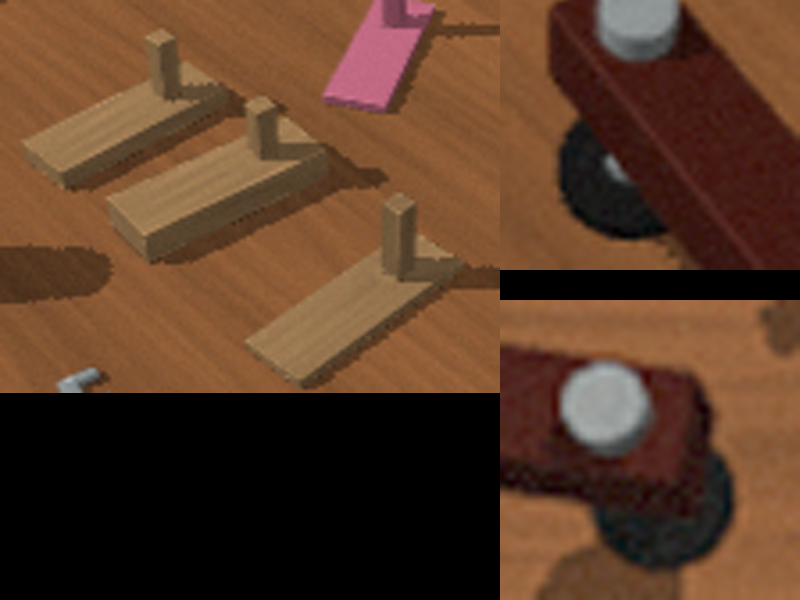

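The crop confirms it: the front wooden plate is clearly the thinnest, the centre one the thickest and the far one in between. Next I'll locate the foot by fitting it in both views.

```bash
cat > foot.py <<'E'
from h import *
from scipy.optimize import least_squares
def edge(name,P,R=.026):
    a=np.linspace(0,2*np.pi,90)
    return np.array([proj(name,[P[0]+R*np.cos(t),P[1]+R*np.sin(t),P[2]]) for t in a])
if __name__=="__main__":
    s=r.capture("scene");t=r.capture("top")
    for n,im,(x0,y0,x1,y1) in(("scene",s,(245,265,285,298)),("top",t,(170,128,202,152))):
        g=im[y0:y1,x0:x1].max(2);print(n,x0,y0);print("\n".join(" ".join("%3d"%v for v in row) for row in g[:, ::1]))
    # extremes measured in the crop: top bottom row 146, left 178, right 196.2; scene left 254.6, bottom 289.5
    for R in(.026,.02):
        def f(P):
            e=edge("top",P,R);q=edge("scene",P,R)
            return [e[:,1].max()-146,e[:,0].max()-196.2,e[:,0].min()-177.7,q[:,0].min()-254.6,q[:,1].max()-289.5]
        o=least_squares(f,[.73,.2,.03]);print(R,o.x.round(4),o.fun.round(2))
E
python3 foot.py
```

```text
scene 245 265
140 144 142 143 143 143 143 131  75  53  64  80  75  67  70  78  99 125 125 138 149 151 148 146 149 146 137 111  76  58  42  45  43  49  89 131 133 131 137 139
129 138 145 142 142 141 143 131  74  58  63  64  83  72  70  68  85 126 120 116 116 111 116 113 113 108  87  80  75  48  42  46  41  40  57  99 132 133 137 138
129 134 141 139 142 141 144 129  73  55  60  57  69  84  70  70  78 100 120 110 104  96  83  81  76  83  80  77  65  40  40  43  42  43  51  73 102 134 133 133
130 129 134 140 142 143 143 130  75  61  59  59  61  71  86  71  68  73  99 112 101  91  82  79  76  80  76  73  52  45  38  42  46  42  41  53  70 103 131 132
134 135 130 133 134 143 142 129  74  58  57  57  57  64  78  76  69  72  69  82  92  97  82  77  78  76  55  45  46  43  44  50  67  71  67  67  66  77 118 133
132 133 132 130 132 137 141 133  70  57  55  54  59  59  64  82  78  71  71  68  69  73  72  68  68  67  69  68  65  69  68  67  70  66  68  66  70  66  79 119
130 132 132 132 128 133 136 129  70  55  57  56  53  55  55  63  85  76  74  67  69  69  70  71  70  70  70  70  70  69  70  6
[... 8009 characters left out ...]
   return np.atleast_1d(self.fun(x))
                         ~~~~~~~~^^^
    return self.f(x, *self.args, **self.kwargs)
           ~~~~~~^^^^^^^^^^^^^^^^^^^^^^^^^^^^^^
  File "foot.py", line 13, in f
    e=edge("top",P,R);q=edge("scene",P,R)
                        ~~~~^^^^^^^^^^^^^
  File "foot.py", line 5, in edge
    return np.array([proj(name,[P[0]+R*np.cos(t),P[1]+R*np.sin(t),P[2]]) for t in a])
                     ~~~~^^^^^^^^^^^^^^^^^^^^^^^^^^^^^^^^^^^^^^^^^^^^^^^
  File "h.py", line 7, in proj
    c=cal or r.get_calibration(name);K=np.array(c["K"]);T=np.linalg.inv(np.array(c["extrinsics"]))
             ~~~~~~~~~~~~~~~~~^^^^^^
ValueError: time passes only in moves, steps and waits
```

```bash
cat > foot.py <<'E'
from h import *
from scipy.optimize import least_squares
C={n:r.get_calibration(n) for n in("scene","top")}
def edge(name,P,R):
    return np.array([proj(name,[P[0]+R*np.cos(t),P[1]+R*np.sin(t),P[2]],C[name]) for t in np.linspace(0,2*np.pi,90)])
for R in(.026,.024):
    def f(P):
        e=edge("top",P,R);q=edge("scene",P,R)
        return [e[:,1].max()-145.5,e[:,0].max()-195.5,e[:,0].min()-177.2,q[:,0].min()-254.3,q[:,1].max()-299.2]
    o=least_squares(f,[.73,.2,.03],diff_step=1e-3);print(R,o.x.round(4),o.fun.round(2))
# stud cap top centre, top (605,405)crop c, scene (638,12) crop b
def g(P): return np.r_[proj("top",P,C["top"])-[165+105/7.5-.5,110+105/7.5-.5],proj("scene",P,C["scene"])-[245+138/6-.5,250+72/6-.5]]
o=least_squares(g,[.73,.2,.13]);print("cap",o.x.round(4),o.fun.round(2))
# handle tops (top crop pixel of full image) -> refine grips
for n,u,v,z in(("thin",442,340,.08),("thick",547,339,.08),("middle",632,338,.08)):
    print(n,ray("top",u*.64-.2,v*.64-.2,z,C["top"]).round(3))
E
python3 foot.py
```

```text
0.026 [0.6609 0.2637 0.0318] [ 0.41  0.42 -0.82 -0.46 -0.02]
0.024 [0.6615 0.2636 0.0287] [-0.18 -0.06  0.26  0.21  0.02]
cap [0.6613 0.2638 0.1269] [-0.21  0.17 -0.22 -0.03]
thin [0.444 0.008 0.08 ]
thick [ 0.448 -0.155  0.08 ]
middle [ 0.452 -0.287  0.08 ]
```

Emit:
servo_tool:
  targets:
    - {"dx": 15.6, "dy": 61.8, "dz": -5, "spin": -0.354, "grip": 100}
    - {"dx": 15.6, "dy": 61.8, "dz": -5, "spin": -0.354, "grip": 100}
    - {"dx": 15.6, "dy": 61.8, "dz": -5, "spin": -0.354, "grip": 100}
    - {"dx": 15.6, "dy": 61.8, "dz": -5, "spin": -0.354, "grip": 100}
    - {"dx": 15.6, "dy": 61.8, "dz": -5, "spin": -0.354, "grip": 100}
    - {"dx": 15.6, "dy": 61.8, "dz": -5, "spin": -0.354, "grip": 100}
    - {"dx": 15.6, "dy": 61.8, "dz": -5, "spin": -0.354, "grip": 100}
    - {"dx": 15.6, "dy": 61.8, "dz": -5, "spin": -0.354, "grip": 100}
    - {"dx": 15.6, "dy": 61.8, "dz": -5, "spin": -0.354, "grip": 100}
    - {"dx": 15.6, "dy": 61.8, "dz": -5, "spin": -0.354, "grip": 100}

```text
time_s: 1.58
tcp_pos: [0.3896, -0.2064, 0.1943]
eef_rot: [-180.0, 0.1, -175.0]
contact_force: [2.0, 0.5, -0.3]
gripper_width: 0.0878
```

Emit:
servo_tool:
  targets:
    - {"dx": 5.4, "dy": 21.4, "dz": -3.4}
    - {"dx": 5.4, "dy": 21.4, "dz": -3.4}
    - {"dx": 5.4, "dy": 21.4, "dz": -3.4}
    - {"dx": 5.4, "dy": 21.4, "dz": -3.4}
    - {"dx": 5.4, "dy": 21.4, "dz": -3.4}
    - {"dx": 5.4, "dy": 21.4, "dz": -3.4}
    - {"dx": 5.4, "dy": 21.4, "dz": -3.4}
    - {"dx": 5.4, "dy": 21.4, "dz": -3.4}
    - {"dx": 5.4, "dy": 21.4, "dz": -3.4}
    - {"dx": 5.4, "dy": 21.4, "dz": -3.4}

```text
validation failed for argument at $.ta...
```

Run:
```python
from h import *
c=r.get_calibration("wrist");im=r.capture("wrist")
print(c["extrinsics"].round(3).tolist(),r.get_state()["tcp_pos"].round(4),r.get_state()["eef_rot"].round(2))
for d in r.cut_out("thin_grip","wrist"):print(d["p"],d["extent"])
for p in([.444,.008,.08],[.444,.008,.01]):
    q=proj("wrist",p,c);print(q);cv2.circle(im,tuple(map(int,q)),3,(0,0,255),1)
cv2.imwrite("pics/w1.png",im)
```

```text
[[-0.087, 0.958, 0.275, 0.317], [0.996, 0.083, 0.024, -0.213], [0.0, 0.276, -0.961, 0.351], [0.0, 0.0, 0.0, 1.0]] [ 0.3912 -0.2011  0.1939] [ 1.7993e+02  1.3000e-01 -1.7484e+02]
0.92 [388.2, 195.1, 446.4, 254.0]
0.75 [185.8, 0.0, 299.6, 129.7]
[455.12730853 257.32296025]
[418.11073013 230.42698974]
```

View pics/w1.png

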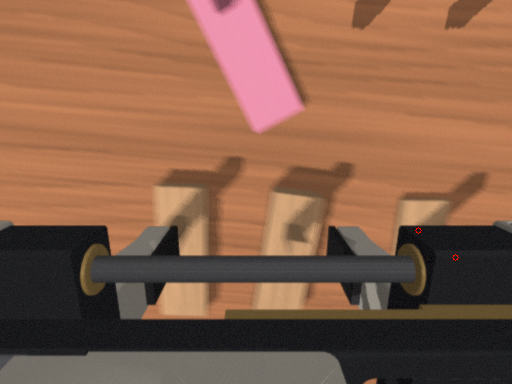

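Emit:
servo_tool:
  targets:
    - {"dx": 5.3, "dy": 20.9, "dz": -6, "spin": 0, "grip": 100}
    - {"dx": 5.3, "dy": 20.9, "dz": -6, "spin": 0, "grip": 100}
    - {"dx": 5.3, "dy": 20.9, "dz": -6, "spin": 0, "grip": 100}
    - {"dx": 5.3, "dy": 20.9, "dz": -6, "spin": 0, "grip": 100}
    - {"dx": 5.3, "dy": 20.9, "dz": -6, "spin": 0, "grip": 100}
    - {"dx": 5.3, "dy": 20.9, "dz": -6, "spin": 0, "grip": 100}
    - {"dx": 5.3, "dy": 20.9, "dz": -15.3, "spin": 0, "grip": 100}
    - {"dx": 5.3, "dy": 20.9, "dz": -15.3, "spin": 0, "grip": 100}
    - {"dx": 5.3, "dy": 20.9, "dz": -15.3, "spin": 0, "grip": 100}
    - {"dx": 5.3, "dy": 20.9, "dz": -15.3, "spin": 0, "grip": 100}

```text
time_s: 2.52
tcp_pos: [0.4404, -0.0003, 0.0382]
eef_rot: [-179.9, -0.3, -175.0]
contact_force: [-0.0, 0.7, 0.5]
gripper_width: 0.0877
```

Emit:
servo_tool:
  targets:
    - {"dx": 0, "dy": 0, "dz": 0, "spin": 0, "grip": 0}
    - {"dx": 0, "dy": 0, "dz": 0, "spin": 0, "grip": 0}
    - {"dx": 0, "dy": 0, "dz": 0, "spin": 0, "grip": 0}
    - {"dx": 0, "dy": 0, "dz": 0, "spin": 0, "grip": 0}
    - {"dx": 0, "dy": 0, "dz": 0, "spin": 0, "grip": 0}
    - {"dx": 0, "dy": 0, "dz": 0, "spin": 0, "grip": 0}
    - {"dx": 0, "dy": 0, "dz": 0, "spin": 0, "grip": 0}
    - {"dx": 0, "dy": 0, "dz": 0, "spin": 0, "grip": 0}
    - {"dx": 0, "dy": 0, "dz": 0, "spin": 0, "grip": 0}
    - {"dx": 0, "dy": 0, "dz": 0, "spin": 0, "grip": 0}
  squeeze: 30

```text
time_s: 3.35
tcp_pos: [0.4426, 0.0008, 0.0411]
eef_rot: [180.0, 0.0, -175.0]
contact_force: [-1.0, 0.8, 0.9]
gripper_width: 0.0266
```

Run:
```python
from h import *
im=r.capture("top");st=r.get_state();print(st["tcp_pos"].round(4),st["eef_rot"].round(2),st["contact_force"].round(2),st["gripper_width"])
for d in r.cut_out("thin_grip","top"):print(d["p"],d["extent"])
a=im[60:300,80:440];cv2.imwrite("pics/t2.png",cv2.resize(a,(800,533)))
```

```text
[0.4425 0.0009 0.041 ] [ 180.      0.   -175.02] [-0.84  1.07  1.37] 0.022569433167604635
0.83 [204.2, 68.1, 271.7, 104.0]
0.78 [348.2, 265.2, 409.2, 337.1]
0.67 [101.8, 170.1, 150.3, 237.3]
0.61 [266.9, 169.8, 274.8, 175.3]
```

View pics/t2.png

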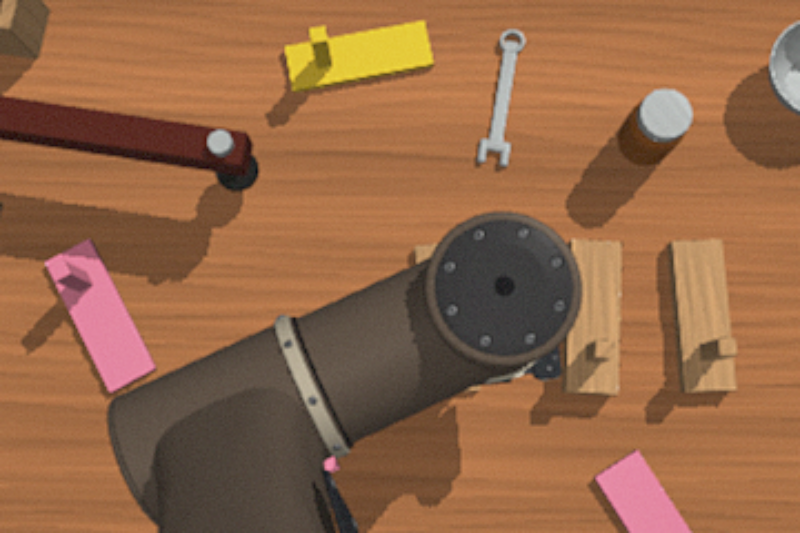

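Emit:
servo_tool:
  targets:
    - {"dx": 0, "dy": 0, "dz": 0, "spin": 0, "grip": 0}
    - {"dx": 0, "dy": 0, "dz": 0, "spin": 0, "grip": 0}
    - {"dx": 0, "dy": 0, "dz": 1.0, "spin": 0, "grip": 0}
    - {"dx": 0.8, "dy": 26.3, "dz": 1.0, "spin": -0.087, "grip": 0}
    - {"dx": 0.8, "dy": 26.3, "dz": 1.0, "spin": -0.087, "grip": 0}
    - {"dx": 0.8, "dy": 26.3, "dz": 1.0, "spin": -0.087, "grip": 0}
    - {"dx": 0.8, "dy": 26.3, "dz": 1.0, "spin": -0.087, "grip": 0}
    - {"dx": 0.8, "dy": 26.3, "dz": 1.0, "spin": -0.087, "grip": 0}
    - {"dx": 0.8, "dy": 26.3, "dz": 1.0, "spin": -0.087, "grip": 0}
    - {"dx": 0.8, "dy": 26.3, "dz": 1.0, "spin": -0.087, "grip": 0}
  squeeze: 40

```text
time_s: 4.28
tcp_pos: [0.4514, 0.2691, 0.0512]
eef_rot: [179.9, 0.1, -179.8]
contact_force: [0.7, 0.3, -0.2]
gripper_width: 0.02
```

Emit:
servo_tool:
  targets:
    - {"dx": 0, "dy": 0, "dz": 0, "spin": 0, "grip": 0}
    - {"dx": 0, "dy": 0, "dz": 0, "spin": 0, "grip": 0}
    - {"dx": 0, "dy": 0, "dz": 0, "spin": 0, "grip": 0}
    - {"dx": 0, "dy": 0, "dz": 0, "spin": 0, "grip": 0}
    - {"dx": 0, "dy": 0, "dz": 0, "spin": 0, "grip": 0}
    - {"dx": 0, "dy": 0, "dz": 0, "spin": 0, "grip": 0}
    - {"dx": 0, "dy": 0, "dz": 0, "spin": 0, "grip": 0}
    - {"dx": 0, "dy": 0, "dz": 0, "spin": 0, "grip": 0}
    - {"dx": 0, "dy": 0, "dz": 0, "spin": 0, "grip": 0}
    - {"dx": 0, "dy": 0, "dz": 0, "spin": 0, "grip": 0}

```text
time_s: 5.12
tcp_pos: [0.4505, 0.2637, 0.0511]
eef_rot: [180.0, 0.0, 180.0]
contact_force: [-0.5, 0.6, -0.8]
gripper_width: 0.02
```

Run:
```python
from h import *
im=r.capture("top");s=r.capture("scene");st=r.get_state();print(st["tcp_pos"].round(4),st["eef_rot"].round(2),st["contact_force"].round(2),st["gripper_width"])
for c in("top","scene"):
  for d in r.cut_out("thin_grip",c):print(c,d["p"],d["extent"])
o=np.zeros((500,800,3),np.uint8);o[:300,:400]=cv2.resize(im[90:270,60:300],(400,300));o[:,400:]=cv2.resize(s[150:350,180:340],(400,500));cv2.imwrite("pics/t3.png",o)
```

```text
[0.4505 0.2638 0.051 ] [180.     0.   179.99] [-0.06 -0.22 -0.44] 0.019576769905052683
top 0.89 [171.8, 161.0, 194.9, 228.5]
top 0.67 [158.0, 249.8, 231.1, 302.5]
top 0.65 [206.2, 68.1, 273.0, 103.5]
top 0.58 [349.1, 265.6, 405.6, 337.3]
scene 0.84 [354.8, 262.8, 393.0, 342.7]
scene 0.71 [129.2, 264.6, 204.5, 327.7]
scene 0.6 [362.1, 204.1, 391.5, 226.4]
scene 0.56 [280.5, 224.7, 351.1, 285.8]
```

View pics/t3.png

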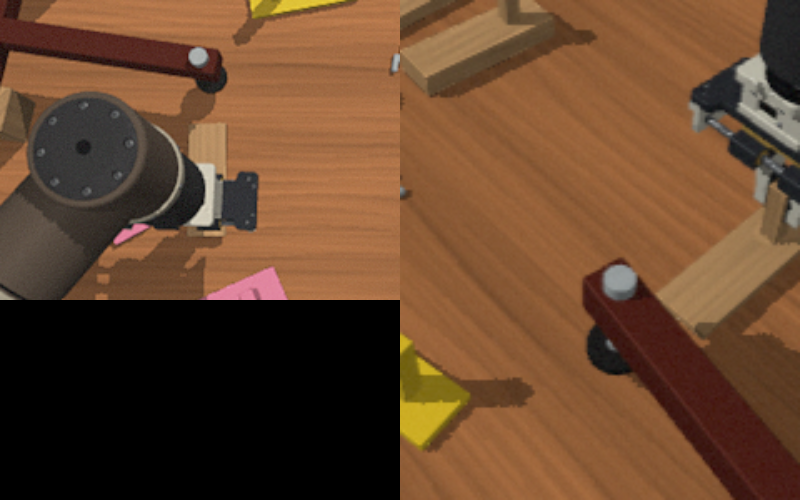

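Thin packer is held square, lifted about 10 mm. In the top view its front edge runs from about (174,164) to (195,164), with the foot beyond it at (186,136).

Run:
```python
from h import *
C=r.get_calibration("top")
im=r.capture("top")
d=[d for d in r.cut_out("thin_grip","top") if d["extent"][0]<180 and d["extent"][2]<210][0]
m=d["mask"]
for v in(163,166,170,175,180):
    u=np.where(m[v])[0]
    if len(u):print(v,[ray("top",x,v,.0204,C)[:2].round(4).tolist() for x in(u.min()-.5,u.max()+.5)])
u=np.where(m[:,184])[0];print(ray("top",184,u.min()-.5,.02,C).round(4))
```

```text
166 [[0.5825, 0.2984], [0.5835, 0.2373]]
170 [[0.5716, 0.2978], [0.5726, 0.2342]]
175 [[0.558, 0.2971], [0.559, 0.2362]]
180 [[0.5445, 0.299], [0.5455, 0.2356]]
[0.5872 0.2682 0.02  ]
```

Emit:
servo_tool:
  targets:
    - {"dx": 0, "dy": -0.2, "dz": -0.9, "spin": 0, "grip": 0}
    - {"dx": 0, "dy": -0.2, "dz": -0.9, "spin": 0, "grip": 0}
    - {"dx": 1.5, "dy": -0.2, "dz": -0.9, "spin": 0, "grip": 0}
    - {"dx": 3, "dy": -0.2, "dz": -0.9, "spin": 0, "grip": 0}
    - {"dx": 4, "dy": -0.2, "dz": -0.9, "spin": 0, "grip": 0}
    - {"dx": 5, "dy": -0.2, "dz": -0.9, "spin": 0, "grip": 0}
    - {"dx": 6, "dy": -0.2, "dz": -0.9, "spin": 0, "grip": 0}
    - {"dx": 7, "dy": -0.2, "dz": -0.9, "spin": 0, "grip": 0}
    - {"dx": 8, "dy": -0.2, "dz": -0.9, "spin": 0, "grip": 0}
    - {"dx": 8, "dy": -0.2, "dz": -0.9, "spin": 0, "grip": 0}

```text
time_s: 6.25
tcp_pos: [0.5324, 0.2619, 0.0419]
eef_rot: [180.0, 0.0, 180.0]
contact_force: [0.5, -0.6, -1.1]
gripper_width: 0.0199
```

No contact force, so it goes in freely. I'll finish the insertion and set it flat.

Emit:
servo_tool:
  targets:
    - {"dx": 1, "dy": 0, "dz": 0, "spin": 0, "grip": 0}
    - {"dx": 2, "dy": 0, "dz": 0, "spin": 0, "grip": 0}
    - {"dx": 3, "dy": 0, "dz": 0, "spin": 0, "grip": 0}
    - {"dx": 4, "dy": 0, "dz": 0, "spin": 0, "grip": 0}
    - {"dx": 5, "dy": 0, "dz": 0, "spin": 0, "grip": 0}
    - {"dx": 5, "dy": 0, "dz": 0, "spin": 0, "grip": 0}
    - {"dx": 5, "dy": 0, "dz": 0, "spin": 0, "grip": 0}
    - {"dx": 5, "dy": 0, "dz": -0.1, "spin": 0, "grip": 0}
    - {"dx": 5, "dy": 0, "dz": -0.1, "spin": 0, "grip": 0}
    - {"dx": 5, "dy": 0, "dz": -0.1, "spin": 0, "grip": 0}

```text
time_s: 7.08
tcp_pos: [0.5802, 0.2618, 0.0411]
eef_rot: [180.0, -0.0, -180.0]
contact_force: [-0.2, -0.0, -1.4]
gripper_width: 0.0194
```

Run:
```python
from h import *
im=r.capture("top");s=r.capture("scene");st=r.get_state();print(st["tcp_pos"].round(4),st["eef_rot"].round(2),st["contact_force"].round(2),st["moment"].round(2),st["gripper_width"])
o=np.zeros((500,800,3),np.uint8);o[:300,:400]=cv2.resize(im[90:180,130:250],(400,300));o[:,400:]=cv2.resize(s[220:320,230:310],(400,500),interpolation=cv2.INTER_CUBIC);cv2.imwrite("pics/t4.png",o)
```

```text
[0.5802 0.2618 0.0411] [ 1.8e+02 -1.0e-02 -1.8e+02] [ 0.2  -0.17 -0.32] [-0.08  0.02  0.01] 0.020119433363457753
```

View pics/t4.png

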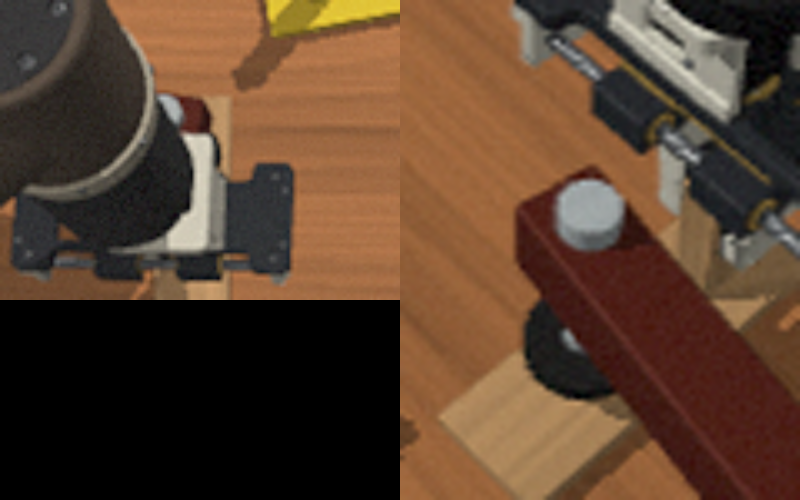

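Scene view: the thin packer lies flat under the foot, which sits inside the plate. To measure the gap, I'll lift the held packer slowly until it touches the foot.

Emit:
servo_tool:
  targets:
    - {"dx": 0, "dy": 0, "dz": 0.1, "spin": 0, "grip": 0}
    - {"dx": 0, "dy": 0, "dz": 0.2, "spin": 0, "grip": 0}
    - {"dx": 0, "dy": 0, "dz": 0.3, "spin": 0, "grip": 0}
    - {"dx": 0, "dy": 0, "dz": 0.4, "spin": 0, "grip": 0}
    - {"dx": 0, "dy": 0, "dz": 0.5, "spin": 0, "grip": 0}
    - {"dx": 0, "dy": 0, "dz": 0.6, "spin": 0, "grip": 0}
    - {"dx": 0, "dy": 0, "dz": 0.7, "spin": 0, "grip": 0}
    - {"dx": 0, "dy": 0, "dz": 0.7, "spin": 0, "grip": 0}
    - {"dx": 0, "dy": 0, "dz": 0.7, "spin": 0, "grip": 0}
    - {"dx": 0, "dy": 0, "dz": 0.7, "spin": 0, "grip": 0}

```text
time_s: 8.02
tcp_pos: [0.5805, 0.2617, 0.048]
eef_rot: [-180.0, -0.0, 180.0]
contact_force: [-0.3, -0.1, -0.3]
gripper_width: 0.0202
```

```bash
python3 -c "
from h import *
s=r.get_state();print(s['contact_force'],s['moment'],s['tcp_pos'])"
```

```text
[-0.26164999 -0.12081431 -0.30935715] [-0.03189753  0.07056431 -0.01345874] [0.58048751 0.26172819 0.0479854 ]
```

Emit:
servo_tool:
  targets:
    - {"dx": 0, "dy": 0, "dz": 0.05, "spin": 0, "grip": 0}
    - {"dx": 0, "dy": 0, "dz": 0.1, "spin": 0, "grip": 0}
    - {"dx": 0, "dy": 0, "dz": 0.15, "spin": 0, "grip": 0}
    - {"dx": 0, "dy": 0, "dz": 0.2, "spin": 0, "grip": 0}
    - {"dx": 0, "dy": 0, "dz": 0.25, "spin": 0, "grip": 0}
    - {"dx": 0, "dy": 0, "dz": 0.3, "spin": 0, "grip": 0}
    - {"dx": 0, "dy": 0, "dz": 0.3, "spin": 0, "grip": 0}
    - {"dx": 0, "dy": 0, "dz": 0.3, "spin": 0, "grip": 0}
    - {"dx": 0, "dy": 0, "dz": 0.3, "spin": 0, "grip": 0}
    - {"dx": 0, "dy": 0, "dz": 0.3, "spin": 0, "grip": 0}

```text
time_s: 8.85
tcp_pos: [0.5805, 0.2617, 0.051]
eef_rot: [-180.0, -0.0, 180.0]
contact_force: [-0.0, 0.1, -0.7]
gripper_width: 0.0199
```

Emit:
servo_tool:
  targets:
    - {"dx": 0, "dy": 0, "dz": 0.05, "spin": 0, "grip": 0}
    - {"dx": 0, "dy": 0, "dz": 0.1, "spin": 0, "grip": 0}
    - {"dx": 0, "dy": 0, "dz": 0.1, "spin": 0, "grip": 0}
    - {"dx": 0, "dy": 0, "dz": 0.15, "spin": 0, "grip": 0}
    - {"dx": 0, "dy": 0, "dz": 0.15, "spin": 0, "grip": 0}
    - {"dx": 0, "dy": 0, "dz": 0.2, "spin": 0, "grip": 0}
    - {"dx": 0, "dy": 0, "dz": 0.2, "spin": 0, "grip": 0}
    - {"dx": 0, "dy": 0, "dz": 0.2, "spin": 0, "grip": 0}
    - {"dx": 0, "dy": 0, "dz": 0.2, "spin": 0, "grip": 0}
    - {"dx": 0, "dy": 0, "dz": 0.2, "spin": 0, "grip": 0}

```text
time_s: 9.68
tcp_pos: [0.5805, 0.2617, 0.053]
eef_rot: [-180.0, -0.0, 180.0]
contact_force: [0.5, 0.1, -1.0]
gripper_width: 0.0196
```

Emit:
servo_tool:
  targets:
    - {"dx": 0, "dy": 0, "dz": 0.05, "spin": 0, "grip": 0}
    - {"dx": 0, "dy": 0, "dz": 0.1, "spin": 0, "grip": 0}
    - {"dx": 0, "dy": 0, "dz": 0.15, "spin": 0, "grip": 0}
    - {"dx": 0, "dy": 0, "dz": 0.2, "spin": 0, "grip": 0}
    - {"dx": 0, "dy": 0, "dz": 0.25, "spin": 0, "grip": 0}
    - {"dx": 0, "dy": 0, "dz": 0.3, "spin": 0, "grip": 0}
    - {"dx": 0, "dy": 0, "dz": 0.3, "spin": 0, "grip": 0}
    - {"dx": 0, "dy": 0, "dz": 0.3, "spin": 0, "grip": 0}
    - {"dx": 0, "dy": 0, "dz": 0.3, "spin": 0, "grip": 0}
    - {"dx": 0, "dy": 0, "dz": 0.3, "spin": 0, "grip": 0}

```text
time_s: 10.52
tcp_pos: [0.5804, 0.2619, 0.0551]
eef_rot: [-180.0, -0.0, 180.0]
contact_force: [5.4, 1.2, -12.6]
gripper_width: 0.02
```

```bash
python3 -c "
from h import *
s=r.get_state();print(s['contact_force'],s['moment'],s['tcp_pos'])"
```

```text
[  5.42344627   1.24117935 -12.61969759] [ 0.7916516  -1.27207975  0.0634798 ] [0.58037981 0.26192274 0.0550678 ]
```

Run:
```python
from h import *
s=r.capture("scene");w=r.capture("wrist")
o=np.zeros((600,800,3),np.uint8);o[:,:500]=cv2.resize(s[200:320,225:325],(500,600),interpolation=cv2.INTER_CUBIC);o[:225,500:]=cv2.resize(w,(300,225));o[240:590,500:]=cv2.resize(s[0:384],(300,350));cv2.imwrite("pics/t5.png",o)
```

```text
(no output)
```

View pics/t5.png

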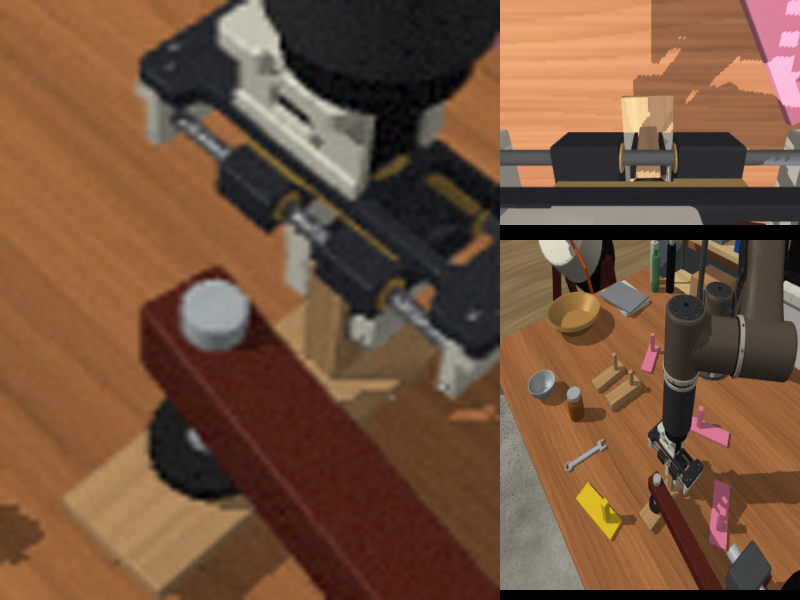

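The contact force appears between 12 and about 14.5 mm of lift, so the gap is about 23–25 mm: the middle packer (20 mm) fits and the thick one (30 mm) doesn't. The picture shows nothing else being touched. I'll withdraw the thin packer.

Emit:
servo_tool:
  targets:
    - {"dx": 0, "dy": 0, "dz": -0.7, "spin": 0, "grip": 0}
    - {"dx": 0, "dy": 0, "dz": -1.2, "spin": 0, "grip": 0}
    - {"dx": 0, "dy": 0, "dz": -1.2, "spin": 0, "grip": 0}
    - {"dx": -2, "dy": 0, "dz": -1.2, "spin": 0, "grip": 0}
    - {"dx": -5, "dy": 0, "dz": -1.2, "spin": 0, "grip": 0}
    - {"dx": -8, "dy": 0, "dz": -1.2, "spin": 0, "grip": 0}
    - {"dx": -11, "dy": 0, "dz": -1.2, "spin": 0, "grip": 0}
    - {"dx": -13, "dy": 0, "dz": -1.2, "spin": 0, "grip": 0}
    - {"dx": -13, "dy": 0, "dz": -1.2, "spin": 0, "grip": 0}
    - {"dx": -13.5, "dy": -4, "dz": -1.0, "spin": 0, "grip": 0}

```text
time_s: 11.45
tcp_pos: [0.4475, 0.2269, 0.0472]
eef_rot: [179.8, 0.3, -179.7]
contact_force: [2.7, 0.3, 1.1]
gripper_width: 0.0202
```

Emit:
servo_tool:
  targets:
    - {"dx": 0, "dy": -4, "dz": 0, "spin": 0, "grip": 0}
    - {"dx": 0, "dy": -8, "dz": 0, "spin": 0, "grip": 0}
    - {"dx": 0, "dy": -12, "dz": 0, "spin": 0, "grip": 0}
    - {"dx": 0, "dy": -16, "dz": 0, "spin": 0, "grip": 0}
    - {"dx": 0, "dy": -20, "dz": 0, "spin": 0, "grip": 0}
    - {"dx": 0, "dy": -20, "dz": 0, "spin": 0, "grip": 0}
    - {"dx": 0, "dy": -20, "dz": 0, "spin": 0, "grip": 0}
    - {"dx": 0, "dy": -20, "dz": -0.5, "spin": 0, "grip": 0}
    - {"dx": 0, "dy": -20, "dz": -0.5, "spin": 0, "grip": 0}
    - {"dx": 0, "dy": -20, "dz": -0.5, "spin": 0, "grip": 0}

```text
time_s: 12.28
tcp_pos: [0.4461, 0.0228, 0.041]
eef_rot: [180.0, 0.0, -179.9]
contact_force: [0.6, -0.6, 1.0]
gripper_width: 0.0196
```

Emit:
servo_tool:
  targets:
    - {"dx": 0, "dy": 0, "dz": 0, "spin": 0, "grip": 100}
    - {"dx": 0, "dy": 0, "dz": 0, "spin": 0, "grip": 100}
    - {"dx": 0, "dy": 0, "dz": 0, "spin": 0, "grip": 100}
    - {"dx": 0, "dy": 0, "dz": 0, "spin": 0, "grip": 100}
    - {"dx": 0, "dy": 0, "dz": 3.5, "spin": 0, "grip": 100}
    - {"dx": 0, "dy": 0, "dz": 7, "spin": 0, "grip": 100}
    - {"dx": 0, "dy": 0, "dz": 10, "spin": 0, "grip": 100}
    - {"dx": 0, "dy": -4, "dz": 10, "spin": 0.05, "grip": 100}
    - {"dx": 0.6, "dy": -8, "dz": 10, "spin": 0.05, "grip": 100}
    - {"dx": 0.6, "dy": -12, "dz": 10, "spin": 0.05, "grip": 100}

```text
time_s: 13.12
tcp_pos: [0.4526, -0.0986, 0.1421]
eef_rot: [180.0, 0.2, -176.9]
contact_force: [1.0, -0.4, 0.5]
gripper_width: 0.0812
```

Emit:
servo_tool:
  targets:
    - {"dx": 0, "dy": -4, "dz": 0, "spin": 0, "grip": 100}
    - {"dx": 0, "dy": -8, "dz": 0, "spin": 0, "grip": 100}
    - {"dx": 0, "dy": -12, "dz": 0, "spin": 0, "grip": 100}
    - {"dx": 0, "dy": -16, "dz": 0, "spin": 0, "grip": 100}
    - {"dx": 0, "dy": -19, "dz": 0, "spin": 0, "grip": 100}
    - {"dx": 0, "dy": -19, "dz": 0, "spin": 0, "grip": 100}
    - {"dx": 0, "dy": -19, "dz": 0, "spin": 0, "grip": 100}
    - {"dx": 0, "dy": -19, "dz": 0, "spin": 0, "grip": 100}
    - {"dx": 0, "dy": -19, "dz": 0, "spin": 0, "grip": 100}
    - {"dx": 0, "dy": -19, "dz": 0, "spin": 0, "grip": 100}

```text
time_s: 13.95
tcp_pos: [0.4517, -0.2872, 0.1412]
eef_rot: [180.0, 0.0, -177.1]
contact_force: [0.8, -0.6, -0.1]
gripper_width: 0.0872
```

Run:
```python
from h import *
C=r.get_calibration("top");im=r.capture("top");st=r.get_state();print(st["tcp_pos"].round(4),st["eef_rot"].round(2),st["gripper_width"])
for n in("thin_grip","middle_grip","thick_grip"):
  for d in r.cut_out(n,"top"):print(n,round(d["p"],2),d["extent"],[ray("top",*np.array(d["extent"])[[i,j]],.01,C)[:2].round(3).tolist() for i,j in((0,1),(2,3))])
s=r.capture("scene");w=r.capture("wrist")
o=np.zeros((600,800,3),np.uint8);o[:300,:400]=cv2.resize(im,(400,300));o[:300,400:]=cv2.resize(w,(400,300));o[300:,:400]=cv2.resize(s,(400,300));cv2.imwrite("pics/t6.png",o)
```

```text
[ 0.4518 -0.2872  0.1413] [-1.8000e+02  2.0000e-02 -1.7705e+02] 0.08754551930786873
thin_grip 0.83 [204.0, 69.3, 272.6, 104.5] [[0.865, 0.228], [0.764, 0.034]]
thin_grip 0.82 [261.4, 167.3, 283.4, 235.6] [[0.585, 0.062], [0.404, 0.002]]
thin_grip 0.8 [102.8, 168.7, 148.4, 237.6] [[0.575, 0.488], [0.393, 0.353]]
thin_grip 0.7 [160.5, 250.0, 232.3, 302.1] [[0.361, 0.32], [0.234, 0.13]]
```

View pics/t6.png

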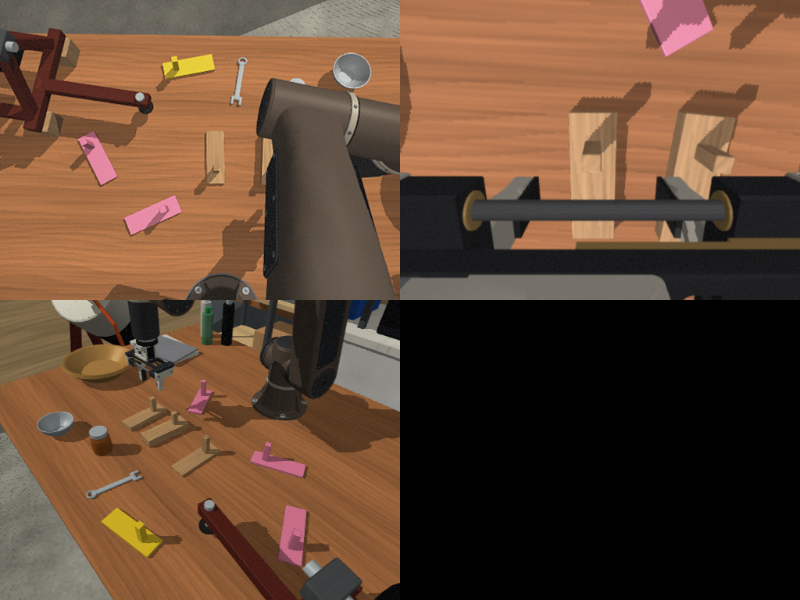

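Run:
```python
from h import *
C=r.get_calibration("wrist")
for P in([.452,-.287,.08],[.452,-.287,.02]):
    q=proj("wrist",P,C);print(q, q/1.28+[400,0])
# plate near... end (tail) mid at display (592,113)
print(ray("wrist",192.5*1.28,113*1.28,.02,C))
w=r.capture("wrist");cv2.imwrite("pics/w3.png",cv2.resize(w[120:320,180:440],(780,600)))
```

```text
[253.73255887 207.27361355] [598.22856161 161.93251059]
[253.49142188 187.84896168] [598.04017334 146.75700131]
[ 0.41011359 -0.29589018  0.02      ]
```

View pics/w3.png

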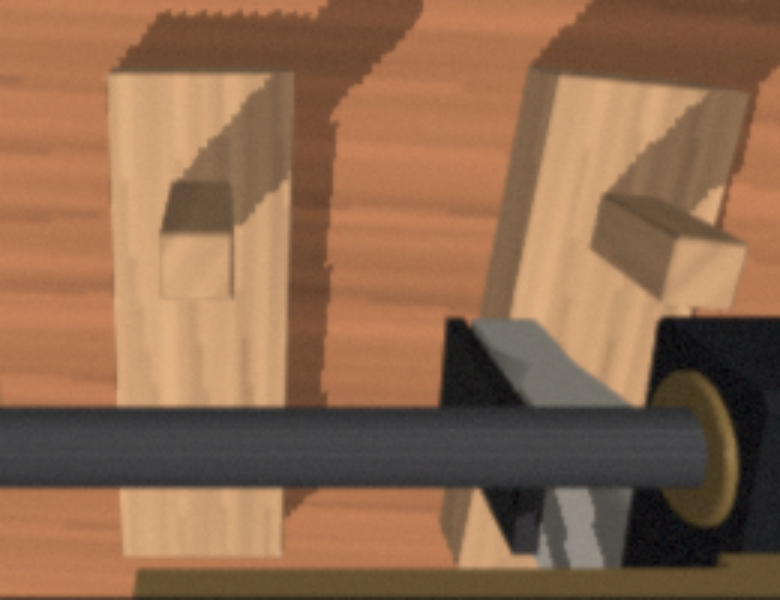

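The middle packer's handle top is centred at wrist pixel (246,208), against a predicted (254,207). It needs a 5 mm shift in -y, and the yaw is aligned.

Emit:
servo_tool:
  targets:
    - {"dx": 0, "dy": -0.5, "dz": -3.5, "spin": 0, "grip": 100}
    - {"dx": 0, "dy": -0.5, "dz": -7, "spin": 0, "grip": 100}
    - {"dx": 0, "dy": -0.5, "dz": -9.9, "spin": 0, "grip": 100}
    - {"dx": 0, "dy": -0.5, "dz": -9.9, "spin": 0, "grip": 100}
    - {"dx": 0, "dy": -0.5, "dz": -9.9, "spin": 0, "grip": 0}
    - {"dx": 0, "dy": -0.5, "dz": -9.9, "spin": 0, "grip": 0}
    - {"dx": 0, "dy": -0.5, "dz": -9.9, "spin": 0, "grip": 0}
    - {"dx": 0, "dy": -0.5, "dz": -9.9, "spin": 0, "grip": 0}
    - {"dx": 0, "dy": -0.5, "dz": -9.9, "spin": 0, "grip": 0}
    - {"dx": 0, "dy": -0.5, "dz": -9.9, "spin": 0, "grip": 0}

```text
time_s: 15.13
tcp_pos: [0.4521, -0.2933, 0.0431]
eef_rot: [-180.0, 0.1, -177.1]
contact_force: [-0.6, 0.9, 0.4]
gripper_width: 0.0535
```

Emit:
servo_tool:
  targets:
    - {"dx": 0, "dy": 0, "dz": 0, "spin": 0, "grip": 0}
    - {"dx": 0, "dy": 0, "dz": 0, "spin": 0, "grip": 0}
    - {"dx": 0, "dy": 0, "dz": 0, "spin": 0, "grip": 0}
    - {"dx": 0, "dy": 0, "dz": 0, "spin": 0, "grip": 0}
    - {"dx": 0, "dy": 0, "dz": 0, "spin": 0, "grip": 0}
    - {"dx": 0, "dy": 0, "dz": 0, "spin": 0, "grip": 0}
    - {"dx": 0, "dy": 0, "dz": 0, "spin": 0, "grip": 0}
    - {"dx": 0, "dy": 0, "dz": 0, "spin": 0, "grip": 0}
    - {"dx": 0, "dy": 0, "dz": 0, "spin": 0, "grip": 0}
    - {"dx": 0, "dy": 0, "dz": 0, "spin": 0, "grip": 0}

```text
time_s: 15.97
tcp_pos: [0.4515, -0.2932, 0.042]
eef_rot: [-180.0, -0.0, -177.1]
contact_force: [0.8, -1.2, 0.1]
gripper_width: 0.0198
```

Emit:
servo_tool:
  targets:
    - {"dx": 0, "dy": 0, "dz": 3, "spin": 0, "grip": 0}
    - {"dx": 0, "dy": 0, "dz": 6, "spin": 0, "grip": 0}
    - {"dx": 0, "dy": 0, "dz": 9, "spin": 0, "grip": 0}
    - {"dx": 0, "dy": 0, "dz": 12, "spin": 0, "grip": 0}
    - {"dx": 0, "dy": 3, "dz": 12, "spin": -0.05, "grip": 0}
    - {"dx": 0, "dy": 7, "dz": 12, "spin": -0.05, "grip": 0}
    - {"dx": 0, "dy": 11, "dz": 12, "spin": -0.05, "grip": 0}
    - {"dx": 0, "dy": 15, "dz": 12, "spin": -0.05, "grip": 0}
    - {"dx": 0, "dy": 19, "dz": 12, "spin": -0.05, "grip": 0}
    - {"dx": 0, "dy": 23, "dz": 12, "spin": -0.05, "grip": 0}

```text
time_s: 16.8
tcp_pos: [0.4506, -0.0615, 0.1619]
eef_rot: [180.0, -0.0, 179.9]
contact_force: [1.0, 1.1, -1.8]
gripper_width: 0.0201
```

Emit:
servo_tool:
  targets:
    - {"dx": 0, "dy": 4, "dz": 0, "spin": 0, "grip": 0}
    - {"dx": 0, "dy": 8, "dz": 0, "spin": 0, "grip": 0}
    - {"dx": 0, "dy": 12, "dz": 0, "spin": 0, "grip": 0}
    - {"dx": 0, "dy": 16, "dz": 0, "spin": 0, "grip": 0}
    - {"dx": 0, "dy": 20, "dz": 0, "spin": 0, "grip": 0}
    - {"dx": 0, "dy": 24, "dz": 0, "spin": 0, "grip": 0}
    - {"dx": 0, "dy": 28, "dz": 0, "spin": 0, "grip": 0}
    - {"dx": 0, "dy": 31, "dz": 0, "spin": 0, "grip": 0}
    - {"dx": 0, "dy": 32.5, "dz": 0, "spin": 0, "grip": 0}
    - {"dx": 0, "dy": 32.5, "dz": 0, "spin": 0, "grip": 0}

```text
time_s: 17.63
tcp_pos: [0.4513, 0.2646, 0.1614]
eef_rot: [-180.0, -0.0, -179.9]
contact_force: [0.2, -0.9, -2.4]
gripper_width: 0.0198
```

Emit:
servo_tool:
  targets:
    - {"dx": 0, "dy": 0, "dz": -3, "spin": 0, "grip": 0}
    - {"dx": 0, "dy": 0, "dz": -6, "spin": 0, "grip": 0}
    - {"dx": 0, "dy": 0, "dz": -9, "spin": 0, "grip": 0}
    - {"dx": 0, "dy": 0, "dz": -10.5, "spin": 0, "grip": 0}
    - {"dx": 0, "dy": 0, "dz": -11.5, "spin": 0, "grip": 0}
    - {"dx": 0, "dy": 0, "dz": -11.8, "spin": 0, "grip": 0}
    - {"dx": 0, "dy": 0, "dz": -11.8, "spin": 0, "grip": 0}
    - {"dx": 0, "dy": 0, "dz": -11.8, "spin": 0, "grip": 0}
    - {"dx": 0, "dy": 0, "dz": -11.8, "spin": 0, "grip": 0}
    - {"dx": 0, "dy": 0, "dz": -11.8, "spin": 0, "grip": 0}

```text
time_s: 18.47
tcp_pos: [0.4521, 0.2623, 0.0452]
eef_rot: [179.9, 0.1, 180.0]
contact_force: [0.3, 0.0, -2.6]
gripper_width: 0.02
```

Run:
```python
from h import *
C=r.get_calibration("top");im=r.capture("top")
st=r.get_state();print(st["tcp_pos"].round(4),st["contact_force"].round(1))
ds=[d for n in("middle_grip","thin_grip") for d in r.cut_out(n,"top")]
ds=[d for d in ds if 155<d["extent"][0]<190 and d["extent"][2]<215 and d["extent"][1]<180]
for d in ds[:1]:
  m=d["mask"];print(d["p"],d["extent"])
  for v in(166,170,175,180):
    u=np.where(m[v])[0]
    if len(u):print(v,[ray("top",x,v,.021,C)[:2].round(4).tolist() for x in(u.min()-.5,u.max()+.5)])
  u=np.where(m[:,184])[0];print(ray("top",184,u.min()-.5,.02,C).round(4))
```

```text
[0.452  0.2622 0.045 ] [ 0.   0.2 -1.7]
0.97 [174.2, 163.3, 197.8, 235.9]
166 [[0.5824, 0.293], [0.5834, 0.2319]]
170 [[0.5715, 0.2924], [0.5725, 0.2314]]
175 [[0.558, 0.2943], [0.559, 0.2308]]
180 [[0.5445, 0.2936], [0.5456, 0.2276]]
[0.5899 0.2683 0.02  ]
```

Emit:
servo_tool:
  targets:
    - {"dx": 0, "dy": 0.1, "dz": -0.25, "spin": 0, "grip": 0}
    - {"dx": 0, "dy": 0.1, "dz": -0.25, "spin": 0, "grip": 0}
    - {"dx": 1.5, "dy": 0.1, "dz": -0.25, "spin": 0, "grip": 0}
    - {"dx": 3, "dy": 0.1, "dz": -0.25, "spin": 0, "grip": 0}
    - {"dx": 4, "dy": 0.1, "dz": -0.25, "spin": 0, "grip": 0}
    - {"dx": 5, "dy": 0.1, "dz": -0.25, "spin": 0, "grip": 0}
    - {"dx": 5.7, "dy": 0.1, "dz": -0.25, "spin": 0, "grip": 0}
    - {"dx": 6.3, "dy": 0.1, "dz": -0.25, "spin": 0, "grip": 0}
    - {"dx": 7, "dy": 0.1, "dz": -0.25, "spin": 0, "grip": 0}
    - {"dx": 7, "dy": 0.1, "dz": -0.25, "spin": 0, "grip": 0}

```text
time_s: 19.45
tcp_pos: [0.5229, 0.2631, 0.042]
eef_rot: [180.0, 0.1, 180.0]
contact_force: [1.9, -2.5, 3.7]
gripper_width: 0.0196
```

Front edge is past the foot's rear edge with only light drag on the bench, so it goes in. Continuing.

Emit:
servo_tool:
  targets:
    - {"dx": 0.8, "dy": 0, "dz": 0.05, "spin": 0, "grip": 0}
    - {"dx": 1.6, "dy": 0, "dz": 0.05, "spin": 0, "grip": 0}
    - {"dx": 2.4, "dy": 0, "dz": 0.05, "spin": 0, "grip": 0}
    - {"dx": 3.2, "dy": 0, "dz": 0.05, "spin": 0, "grip": 0}
    - {"dx": 4.0, "dy": 0, "dz": 0.05, "spin": 0, "grip": 0}
    - {"dx": 4.8, "dy": 0, "dz": 0.05, "spin": 0, "grip": 0}
    - {"dx": 5.8, "dy": 0, "dz": 0.05, "spin": 0, "grip": 0}
    - {"dx": 5.8, "dy": 0, "dz": 0, "spin": 0, "grip": 0}
    - {"dx": 5.8, "dy": 0, "dz": 0, "spin": 0, "grip": 0}
    - {"dx": 5.8, "dy": 0, "dz": 0, "spin": 0, "grip": 0}

```text
time_s: 20.28
tcp_pos: [0.5812, 0.2631, 0.042]
eef_rot: [179.9, 0.1, 180.0]
contact_force: [2.5, -0.3, 3.8]
gripper_width: 0.0197
```

Emit:
servo_tool:
  targets:
    - {"dx": 0, "dy": 0, "dz": 0, "spin": 0, "grip": 45}
    - {"dx": 0, "dy": 0, "dz": 0, "spin": 0, "grip": 45}
    - {"dx": 0, "dy": 0, "dz": 0, "spin": 0, "grip": 45}
    - {"dx": 0, "dy": 0, "dz": 0, "spin": 0, "grip": 45}
    - {"dx": -0.5, "dy": 0, "dz": 0, "spin": 0, "grip": 45}
    - {"dx": -3, "dy": 0, "dz": 0, "spin": 0, "grip": 45}
    - {"dx": -6, "dy": 0, "dz": 0.5, "spin": 0, "grip": 45}
    - {"dx": -9, "dy": 0, "dz": 4, "spin": 0, "grip": 45}
    - {"dx": -9, "dy": 0, "dz": 8, "spin": 0, "grip": 45}
    - {"dx": -9, "dy": 0, "dz": 12, "spin": 0, "grip": 45}

```text
time_s: 21.12
tcp_pos: [0.4867, 0.2619, 0.162]
eef_rot: [-179.9, -0.1, -179.9]
contact_force: [0.7, 2.1, 0.1]
gripper_width: 0.0392
```

Clear of the handle. I'll back off to the side and check.

Emit:
servo_tool:
  targets:
    - {"dx": -4, "dy": -2, "dz": 4, "spin": 0, "grip": 45}
    - {"dx": -4, "dy": -6, "dz": 8, "spin": 0, "grip": 45}
    - {"dx": -4, "dy": -10, "dz": 8, "spin": 0, "grip": 45}
    - {"dx": -4, "dy": -14, "dz": 8, "spin": 0, "grip": 45}
    - {"dx": -4, "dy": -18, "dz": 8, "spin": 0, "grip": 45}
    - {"dx": -4, "dy": -22, "dz": 8, "spin": 0, "grip": 45}
    - {"dx": -4, "dy": -26, "dz": 8, "spin": 0, "grip": 45}
    - {"dx": -4, "dy": -30, "dz": 8, "spin": 0, "grip": 45}
    - {"dx": -4, "dy": -34, "dz": 8, "spin": 0, "grip": 45}
    - {"dx": -4, "dy": -34, "dz": 8, "spin": 0, "grip": 45}

```text
time_s: 21.95
tcp_pos: [0.4481, -0.0812, 0.2414]
eef_rot: [-180.0, -0.0, 179.8]
contact_force: [0.5, 1.3, 0.5]
gripper_width: 0.0392
```

Run:
```python
from h import *
C=r.get_calibration("top");im=r.capture("top")
for n in("middle_grip","thick_grip","thin_grip"):
  for d in r.cut_out(n,"top"):
    print(n,round(d["p"],2),d["extent"])
    if n=="middle_grip":
      m=d["mask"]
      for v in range(int(d["extent"][1])+3,int(d["extent"][3]),10):
        u=np.where(m[v])[0];print(v,[ray("top",x,v,.02,C)[:2].round(4).tolist() for x in(u.min()-.5,u.max()+.5)])
s=r.capture("scene")
o=np.zeros((600,800,3),np.uint8);o[:500,:400]=cv2.resize(im[100:200,140:220],(400,500),interpolation=cv2.INTER_CUBIC);o[:500,400:]=cv2.resize(s[220:320,230:310],(400,500),interpolation=cv2.INTER_CUBIC);cv2.imwrite("pics/t7.png",o)
```

```text
middle_grip 0.87 [174.6, 116.3, 201.7, 166.7]
119 [[0.7144, 0.2514], [0.7147, 0.2378]]
129 [[0.6861, 0.2474], [0.6864, 0.2312]]
139 [[0.6581, 0.2434], [0.6583, 0.23]]
149 [[0.6294, 0.2931], [0.6305, 0.2288]]
159 [[0.6018, 0.2969], [0.6026, 0.2489]]
thick_grip 0.75 [331.3, 223.5, 356.5, 240.6]
thin_grip 0.96 [350.1, 267.1, 406.7, 338.6]
thin_grip 0.75 [101.9, 168.1, 137.3, 236.0]
thin_grip 0.67 [159.1, 275.2, 175.5, 300.8]
thin_grip 0.59 [206.6, 68.4, 271.5, 102.6]
```

View pics/t7.png

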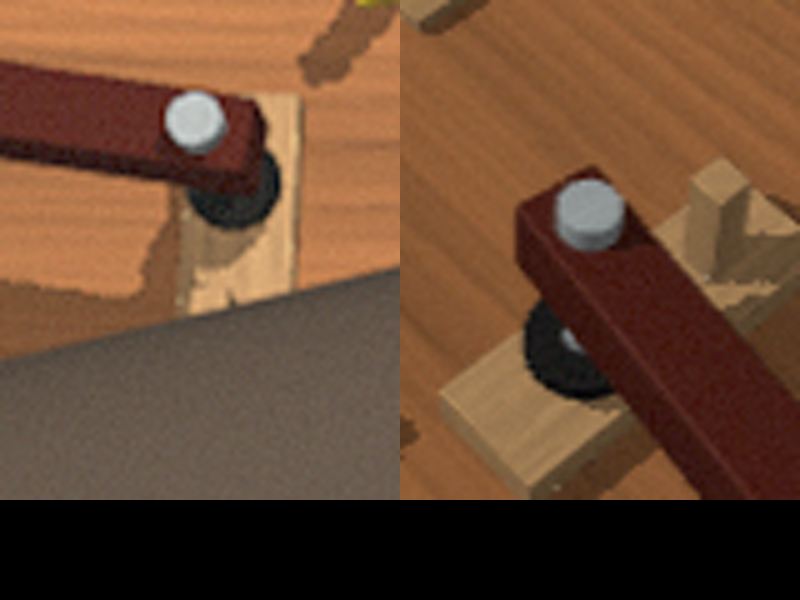

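```bash
python3 -c "
from h import *
print(r.get_state()['contact_force'],r.close_job())"
```

```text
the job is handed in; nothing more can be done
[-0.7148047  -0.12734338 -0.260669  ] None
```

The middle packer (20 mm) is under the foot, and I've handed the job in at about 22 s on the robot's clock, well under the 61 s limit.

- **First try:** I slid the thinnest packer under the foot; it went in with no contact force. I then lifted it gently until it touched the foot, at 12–14.5 mm of lift. That puts the gap at about 23–25 mm, so the 20 mm packer fits and the 30 mm one doesn't.
- **Swap:** I pulled the thin packer out and set it back near where it started, then slid the middle one in. It met only about 4 N of light drag on the bench. I released it and moved the arm clear.
- **Final checks:** The last pictures show the middle packer flat. The plate's centre is at y ≈ 0.263 m and the foot's at about 0.264 m, and the foot lies wholly inside the plate outline. The thin packer is near y ≈ 0.02 m, and I never touched the thick one or the pink and yellow look-alikes.

**Loose ends:**
- **Side margin:** it is about 4 mm at the foot's widest part (the 52 mm flare), against camera calibration good to about 2 mm.
- **Moment reading:** at the lift contact it did not clearly point to the foot. I took the contact as the foot because the picture showed nothing else touching.
- **Thick packer:** I ruled it out from the measured gap, not by trying it.

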